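# Key the stroke-measuring head onto the injector holder and hold it home

### The arm

A 7-joint arm with a two-finger parallel gripper is mounted at the origin on the work surface. World frame = base frame: x ahead of the robot, y to its left, z up, the work surface at z = 0. Lengths are in m, angles in rad, forces in N, time in s.
With the tool pointing down it reaches from about 0.425 to 0.975 m from the base axis. Payload 16.7 kg.
Tool frame: the origin (TCP) lies on the front face of the gripper's body, between the roots of the fingers; the fingertips stand 73 mm ahead of it and the grasp point (between the pads) lies 54 mm ahead of it; z points along the fingers, y is the line along which they close (so a half turn about z gives the same grasp; the last joint's range is limited). The gripper opens to 85 mm and grips with 20 to 120 N. Pads are 22 mm wide; open, the fingers measure 114 mm over their backs; the gripper's body (76 mm by 85 mm) begins 54 mm behind the grasp point. The pads swing forward as they close: fully open they stand 13 mm farther back than shut.
Start: joints at [-1.294, 0.426, 0.074, 1.606, -0.034, 1.111, -0.067], TCP at [0.279, 0.614, 0.304] pointing down, gripper open.
Joint ranges: [-2.85, 2.85], [-0.5, 2.14], [-1.23, 1.37], [0.21, 2.46], [-1.02, 4.16], [0.16, 2.05], [-2.73, 2.73]. Speed limits (rad/s): [1.89, 1.89, 2.39, 2.39, 3.01, 3.01, 3.01].

### API

Orientations are given as a unit quaternion [x, y, z, w].
In Python, from plant import r gives the robot as it stands.
- The arm moves only by the shell command python3 -m handwheel 'ROWS' [FORCE]. ROWS is JSON, one flat list of numbers, 5 for each row, row after row: the opening, from 0 (shut) to 1 (fully open), then the shift along the world's x, y, z in cm, then the turn about the world's z in degrees. A call has 1 to 10 rows; each row shifts and turns the commanded pose from where the row before left it; what a row does not reach is not made up. A row lasts 1/10 s, in which the tool goes at most 50 mm and 8.59 degrees, less where a joint would pass 70% of its speed; a pose out of reach is approached as far as the arm can. A call is refused whole if a number of a shift passes 5 or a number of a turn 8.59, either way. A call with a gripper value outside its range is refused whole. The fingers move at their own pace and stop on an object; FORCE is the grip in N (left out, the last holds). Time passes only in rows, so rows that do not move let the fingers close. It gives the time, the measured TCP pose, the force, the opening and the grip force at its end, in the units of the state.
- r.observe(): the state, without advancing time (a new reading comes with each control period).
- r.get_image(name): name is "scene" or "top"; returns a dict with "frame" (480x640x3 uint8, red, green, blue), "mtx" (3x3 intrinsics, pixels), "view" (4x4, takes a point from world to camera coordinates). Camera axes: x right, y up, looking along -z (the intrinsics and any distortion apply to the point x, -y, -z); pixel columns grow to the right and rows downward; lengths in m; the calibration is good to about 2 mm. A picture is of the moment at which its call begins. There is no depth.
- r.close_job(): hands the job in; it is judged then, once.
Trained networks look in a picture, given as the dict that the camera call returned (one of the last four; its "shot" number tells which), for a name from the list of things; names that differ only in an ending like _2 or _b are one class to them, and where a whole thing is asked for, a point or a joint stands for the part that bears it (a point fixed in the world has none). Each returns a list of dicts, best first, with "conf" (0 to 1); they miss things now and then, are a little off and sometimes report something else, mostly with a low value. They report only what shows in the picture. A call takes as long as a camera call. They do not tell look-alikes from the thing itself.
- r.boxes_of(picture, thing): "rect" ([centre column, centre row, width, height] in pixels, round what is visible of it).
The state is a dict: "clock": time; "q": joint angles; "qd": joint speeds; "joint_torque": joint torques, N m; "position": TCP position; "tcp_rot": TCP orientation; "contact_force": force on the tool from outside, world axes, zero at the start; "ft_torque": the same for the moment, N m; "finger_gap": opening from 0.0 (shut) to 1.0 (fully open); "grasp_force": force on a finger pad.
Only numpy, scipy, OpenCV 4.12 (cv2) and the standard library are available. Lean on these libraries where they do the work, as an engineer would, in place of code of your own. Each camera call takes 0.05 s, during which the arm holds its last target. There are 200 camera calls.

### The job

Fit the knurled measuring head onto the spigot of the injector holder in the drip basin: set it over the spigot and turn it while pressing down until its hidden keyways find the pins and it drops, then push it fully home against the ejector ring's spring. Finish while still holding it pressed home with the fingers, as for taking the reading, and leave the spanner, the screwdriver and the loose steel sleeve where they lie.

Things in the scene. Friction and masses are not known exactly. Their poses are not given: they have to be found in the camera images.
- head: Measuring head, loose, upright on the bench at the start, 0.21 to 0.35 kg: a knurled aluminium collar 50 mm in diameter, 42.5 mm tall, with a black probe (27 mm diameter, green top) rising from its middle to 62 mm. Origin: centre of its underside, z up its axis. Its yaw does not tell where the keyways are.
- knurl (a point): On the head's axis at the middle of the knurled band to grip, 28 mm above its underside; the band runs from 19 to 37 mm and measures 50 mm across.
- bore (a point): Centre of the mouth of the head's bore, in its underside: 31 mm diameter, 33.5 mm deep, with three equally spaced keyways, each 10 mm wide and 6 mm deep, running the bore's full length. They cannot be seen or told from outside. Turning the head on the spigot by at most 120 degrees either way brings them over the pins, with about 6 degrees of play each side.
- holder: Injector holder, fixed: a round black drip basin 216 mm across with a steel rim 12 mm high; from its middle rises a black barrel 60 mm in diameter to a flat shoulder 95 mm above the bench, carrying a steel spigot. Origin: centre of the basin's underside, z up.
- shoulder (a point): Centre of the flat shoulder, on the spigot's axis, 95 mm above the bench. The head's underside lies on this plane when it is fully home.
- spigot_top (a point): Centre of the spigot's top, 30 mm above the shoulder. The spigot is 27 mm in diameter, its top 5 mm tapering to 20 mm.
- pin_level (a point): On the spigot's axis, 15 mm above the shoulder: level of the centre lines of three brass pins, 6 mm thick, equally spaced, that stick out level from the spigot to 19.5 mm from its axis, at any angle (the yaw reading does not tell it). A head not yet keyed rests on them, its underside 18 mm above the shoulder; once keyed it drops.
- ejector (a joint): How far (m) the copper-coloured spring ring round the foot of the spigot is pushed down: 0 at rest, when its top is 6 mm above the shoulder; 0.006 when flush, with the head fully home. It takes 5 N to start it moving and 11 N to bring it flush; a keyed head that is let go rests on it, 6 mm short of home.
- spanner: Steel combination spanner lying on the bench: bystander. Origin under its middle.
- screwdriver: Screwdriver with a red handle lying on the bench: bystander. Origin under its middle.
- sleeve: Loose steel adaptor sleeve, 38 mm in diameter and 36 mm tall, standing on the bench: bystander. Origin: centre of its underside.
- rack: Fixed aluminium rack (75 x 210 mm) of three upright injectors, 175 mm tall in all, standing to the left of the work: keep clear. Origin: centre of its underside.
Mind the look-alikes: they are no part of the job. Of the things like the holder, leave any that is red; of the rest the larger one is meant. Several things have the shape of the head; the one meant has the colours described above.

How it is judged:
At the end, for the whole second after the job is handed in: For the whole last second the head stands upright (within 0.06 rad) on the spigot's axis (within 3.5 mm) with its underside no more than 1.7 mm above the shoulder and the ejector ring pressed down by more than 4.3 mm, at rest (under 10 mm/s), and the fingers are on it with more than 3 N (z of head in the frame of shoulder below 0.0017 m and horizontal distance between head and shoulder below 0.0035 m and angle between head's own z axis and vertical below 0.06 rad and value of joint ejector above 0.0043 m and contact force between the fingers and head above 3 N and linear speed of head below 0.01 m/s); the arm keeps its last pose, push and grip.
It fails at once if the spanner is moved by more than 25 mm (distance of spanner from where it was at the start of the episode above 0.025 m).
It fails at once if the screwdriver is moved by more than 25 mm (distance of screwdriver from where it was at the start of the episode above 0.025 m).
It fails at once if the loose sleeve is moved by more than 25 mm (distance of sleeve from where it was at the start of the episode above 0.025 m).
It also fails if it takes over 51 s, if anything falls off the work surface, if the arm or the gripper's body presses on something with over 40 N, if the wrist force passes 120 N, or if a joint passes its speed limit or range.

## Working session

There is one attempt and no reset: what is moved stays moved. The work goes in short steps, Python scripts to look and compute and a shell command to move; the robot and the scene stay as the last step left them, time stands still between calls to the robot, and variables do not carry over. Pictures are saved under pics/ and viewed, at most 10 in all, crops included, and the job is handed in when it is done.

```bash
ls; mkdir -p pics
cat > h.py <<'E'
import numpy as np, cv2
from plant import r
def ray(p,u,v):
    K=np.array(p["mtx"]);V=np.array(p["view"])
    d=np.linalg.solve(K,[u,v,1]);d=np.array([d[0],-d[1],-d[2]])
    R=V[:3,:3];return -R.T@V[:3,3],R.T@d
def onz(p,u,v,z):
    c,d=ray(p,u,v);return c+d*(z-c[2])/d[2]
def proj(p,X):
    V=np.array(p["view"]);x=V[:3,:3]@np.array(X)+V[:3,3];k=np.array(p["mtx"])@[x[0],-x[1],-x[2]];return k[:2]/k[2]
def save(p,n,crop=None,s=1):
    f=p["frame"]
    if crop: f=f[crop[1]:crop[3],crop[0]:crop[2]]
    cv2.imwrite("pics/"+n,cv2.resize(np.ascontiguousarray(f[:,:,::-1]),None,fx=s,fy=s,interpolation=cv2.INTER_CUBIC))
E
python3 - <<'E'
from h import *
for n in ["scene","top"]:
    p=r.get_image(n);save(p,n+".png");print(n,ray(p,320,240),p["mtx"])
    print([k for k in p])
    for t in ["head","holder","spanner","screwdriver","sleeve","rack"]:
        print(t,[(np.round(b["rect"]).tolist(),round(b["conf"],2)) for b in r.boxes_of(p,t)])
print(r.observe())
E
```

```text
pics
scene (array([ 1.14275708, -0.61120044,  0.87958104]), array([-0.53963938,  0.52850693, -0.65542832])) [[481.28961609   0.         321.84497979]
 [  0.         481.28961609 244.85651376]
 [  0.           0.           1.        ]]
['frame', 'mtx', 'view', 'shot']
head [([379.0, 227.0, 18.0, 26.0], 0.79), ([319.0, 250.0, 19.0, 26.0], 0.76), ([354.0, 239.0, 21.0, 26.0], 0.66)]
holder [([274.0, 313.0, 91.0, 77.0], 0.92), ([137.0, 340.0, 72.0, 60.0], 0.74), ([353.0, 238.0, 21.0, 25.0], 0.72), ([308.0, 206.0, 74.0, 63.0], 0.64)]
spanner [([448.0, 300.0, 68.0, 47.0], 0.81)]
screwdriver [([358.0, 364.0, 60.0, 65.0], 0.66)]
sleeve [([199.0, 388.0, 18.0, 27.0], 0.93)]
rack [([431.0, 190.0, 53.0, 86.0], 0.75)]
top (array([0.39101888, 0.02613715, 1.61918962]), array([ 0.11060284, -0.01430742, -0.99376285])) [[540.35416569   0.         319.18138452]
 [  0.         540.35416569 240.03521187]
 [  0.           0.           1.        ]]
['frame', 'mtx', 'view', 'shot']
head [([274.0, 264.0, 17.0, 19.0], 0.77), ([304.0, 274.0, 20.0, 18.0], 0.59), ([244.0, 259.0, 19.0, 13.0], 0.48)]
holder [([380.
[... 325 characters left out ...]
42606323,  0.07393578,  1.60600112, -0.03412553,
        1.11082584, -0.06711872]), 'qd': array([-2.31413674e-04, -1.07744298e-03, -6.44575400e-04,  2.03162968e-05,
       -1.51378782e-03,  5.01322601e-04, -2.64244226e-04]), 'joint_torque': array([ 7.52476353e-04, -9.49315953e+01,  3.75703901e+00, -4.63811231e+01,
        1.89792551e-02,  2.44751223e-03,  3.06263337e-05]), 'position': array([0.27943275, 0.61440055, 0.3039269 ]), 'tcp_rot': array([ 2.11836845e-01,  9.77305045e-01, -1.55642063e-05, -2.41275525e-05]), 'contact_force': array([ 0.42264618,  0.53616804, -0.36989579]), 'ft_torque': array([-0.0592295 ,  0.00924879, -0.02289262]), 'grasp_force': 0.0, 'finger_gap': 1.0009421564953778}
```

View pics/scene.png

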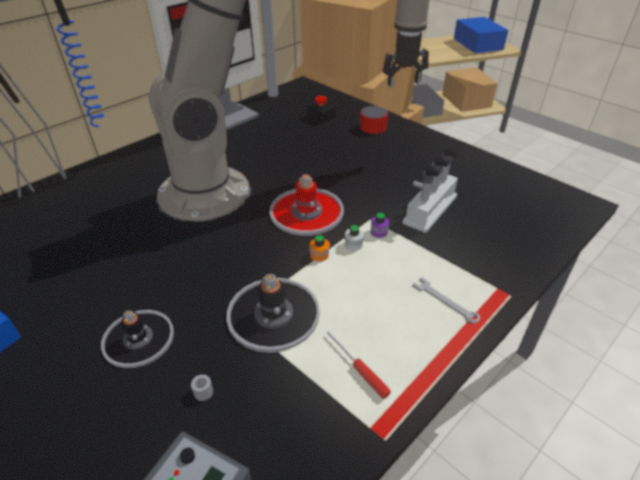

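View pics/top.png

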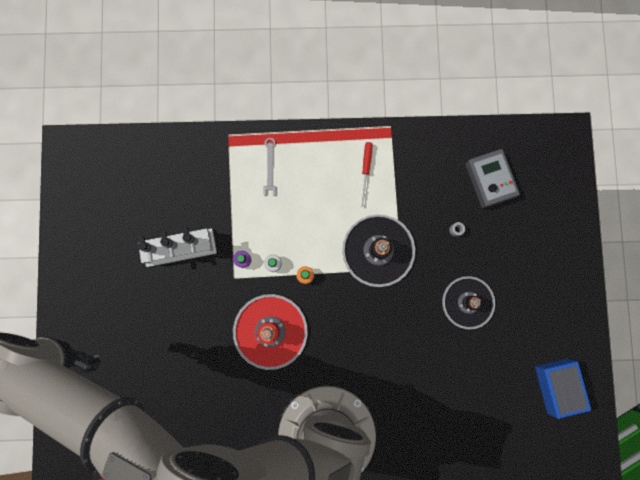

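Could be taken for the head (scene / top pixels):
- purple, 379,227 / 243,259
- silver with green top, 354,239 / 273,263
- orange, 319,250 / 305,274

The silver one fits the description. For the holder, the red one (308,206) is excluded. Of the two black ones, the larger is at 274,313 / 380,250, and the smaller at 137,340 is left alone.

Run:
```python
from h import *
P={n:r.get_image(n) for n in ["scene","top"]}
a=cv2.resize(P["scene"]["frame"][180:360,210:410],None,fx=3.4,fy=3.4,interpolation=cv2.INTER_CUBIC)
b=cv2.resize(P["top"]["frame"][200:300,220:440],None,fx=3.09,fy=3.09,interpolation=cv2.INTER_CUBIC)
save(P["scene"],"crop.png",(210,190,400,350),4)
# green tops
for n,w in (("scene",(340,222,368,256)),("top",(260,250,286,278))):
    p=P[n];f=p["frame"].astype(int);x0,y0,x1,y1=w
    s=f[y0:y1,x0:x1];g=(s[...,1]-np.maximum(s[...,0],s[...,2])).clip(0);g[g<25]=0
    yy,xx=np.mgrid[y0:y1,x0:x1];u=(g*xx).sum()/g.sum();v=(g*yy).sum()/g.sum()
    print(n,"green",u,v,(g>0).sum(),onz(p,u,v,0.062))
# basin rim: bright pixels on ellipse
for n,w,c in (("scene",(222,272,326,354),(274,314)),("top",(336,208,422,294),(379,251))):
    p=P[n];g=cv2.cvtColor(p["frame"],cv2.COLOR_RGB2GRAY)
    C=onz(p,*c,0.012)[:2]
    # refine centre/radius by maximising brightness of projected rim circle vs. outside/inside
    from scipy.optimize import minimize
    gb=cv2.GaussianBlur(g,(0,0),1).astype(np.float32);th=np.linspace(0,2*np.pi,180,endpoint=False)
    def ring(C,R):
        q=np.array([proj(p,[C[0]+R*np.cos(t),C[1]+R*np.sin(t),0.012]) for t in th]).astype(np.float32)
        return cv2.remap(gb,q[None,:,0].copy(),q[None,:,1].copy(),cv2.INTER_LINEAR)[0]
    s=lambda x:-np.median(ring(x,0.1055))-ring(x,0.1055).mean()
    best=min((minimize(s,C+d,method="Nelder-Mead",options=dict(initial_simplex=[C+d,C+d+[.006,0],C+d+[0,.006]])) for d in ([0,0],[.01,0],[-.01,0],[0,.01],[0,-.01])),key=lambda m:m.fun)
    print(n,"basin",best.x,best.fun,"spigot top px",proj(p,[*best.x,.125]),"shoulder",proj(p,[*best.x,.095]))
```

```text
scene green 354.0750448833034 227.66463195691202 52 [0.49876554 0.14728705 0.062     ]
top green 271.6229318968834 261.96498653328206 46 [0.50443506 0.14503478 0.062     ]
scene basin [ 0.53270644 -0.16745829] -267.8634033203125 spigot top px [270.49832159 277.31092398] shoulder [271.52904754 286.73447253]
top basin [ 0.53780553 -0.16849078] -282.669921875 spigot top px [382.38384908 245.2707925 ] shoulder [381.05256735 246.34132677]
```

View pics/crop.png

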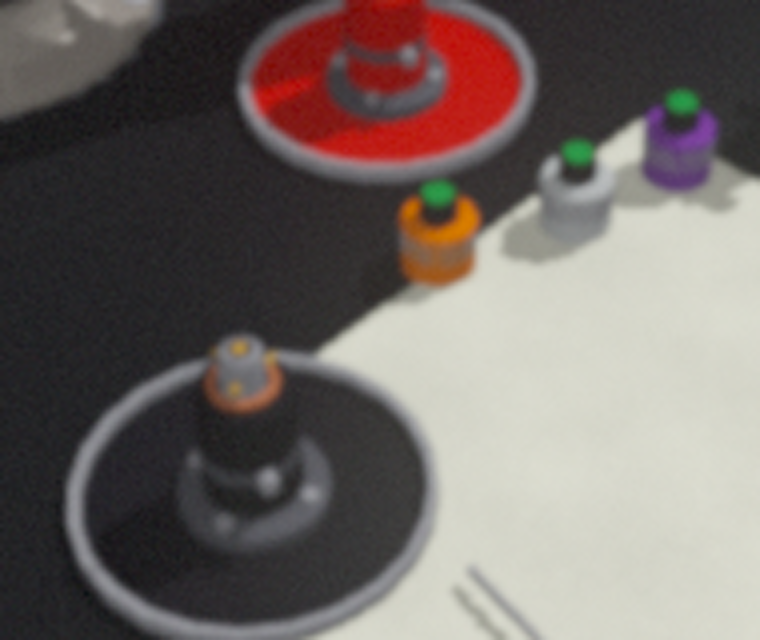

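Silver head, at crop (577,190), is confirmed. The large black holder with steel spigot and copper ring is also confirmed. Both cameras give a consistent head-to-holder shift of (+3.4, -31.4) cm, with absolute values about 5 mm apart. I'll average these and check again with the head in hand.

```bash
python3 -m handwheel '[1,2.1,-4.4,0,-6.5,1,2.1,-4.4,0,-6.5,1,2.1,-4.4,0,-6.5,1,2.1,-4.4,0,-6.5,1,2.1,-4.4,0,-6.5,1,2.1,-4.4,0,-6.5,1,2.1,-4.4,0,-6.5,1,2.1,-4.4,0,-6.5,1,2.1,-4.4,0,-6.5,1,2.1,-4.4,0,-6.5]'
```

```text
clock: 1.8
position: [0.4899, 0.1726, 0.3043]
tcp_rot: [0.705, 0.709, 0.0, -0.0]
contact_force: [1.4, 0.7, -0.1]
finger_gap: 1.003
grasp_force: 0.0
```

```bash
python3 -m handwheel '[1,1.2,-2.7,0,0,1,0,0,-4.5,0,1,0,0,-4.5,0,1,0,0,-4,0,1,0,0,-2,0,1,0,0,0,0]'
python3 - <<'E'
from h import *
p=r.get_image("scene");save(p,"near.png",(290,150,430,270),5)
E
```

```text
clock: 2.4
position: [0.5002, 0.1469, 0.1516]
tcp_rot: [0.704, 0.71, -0.002, -0.001]
contact_force: [0.6, 0.5, 0.4]
finger_gap: 1.001
grasp_force: 0.0
```

View pics/near.png

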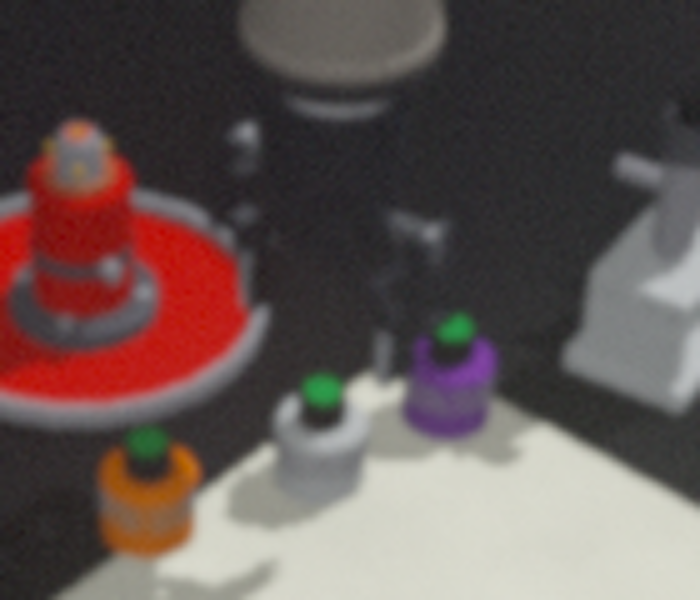

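The fingers, with tips near crop (245,300) and (383,375), straddle the silver head at (322,390), and the purple head is clear. Descending and gripping.

```bash
python3 -m handwheel '[1,0.1,0,-3,0,1,0,0,-3,0,1,0,0,-0.9,0,1,0,0,0,0,0.3,0,0,0,0,0.3,0,0,0,0,0.3,0,0,0,0,0.3,0,0,0,0,0.3,0,0,0,0,0.3,0,0,0,0]' 60
```

```text
clock: 3.45
position: [0.5031, 0.1477, 0.0865]
tcp_rot: [0.704, 0.71, 0.001, 0.0]
contact_force: [-5.3, -0.3, 17.9]
finger_gap: 0.569
grasp_force: 59.1
```

```bash
python3 -m handwheel '[0.3,0,0,2,0,0.3,0,0,4,0,0.3,0,0,4,0,0.3,0,0,4,0,0.3,0,0,4,0,0.3,0,0,0,0,0.3,0,0,0,0]' 60
python3 - <<'E'
from h import *
print(r.observe()["position"])
for n in ["scene","top"]:
    p=r.get_image(n);print([(np.round(b["rect"]).tolist(),round(b["conf"],2)) for b in r.boxes_of(p,"head")])
    if n=="scene":save(p,"lift.png",(270,130,430,250),4)
E
```

```text
clock: 4.15
position: [0.5024, 0.1476, 0.2658]
tcp_rot: [0.704, 0.711, 0.001, -0.0]
contact_force: [0.2, -0.4, -2.3]
finger_gap: 0.566
grasp_force: 64.3
[0.5024001  0.14761028 0.26580381]
[([380.0, 227.0, 16.0, 26.0], 0.88), ([355.0, 182.0, 21.0, 29.0], 0.64), ([321.0, 251.0, 19.0, 28.0], 0.61)]
[([308.0, 276.0, 17.0, 18.0], 0.81)]
```

View pics/lift.png

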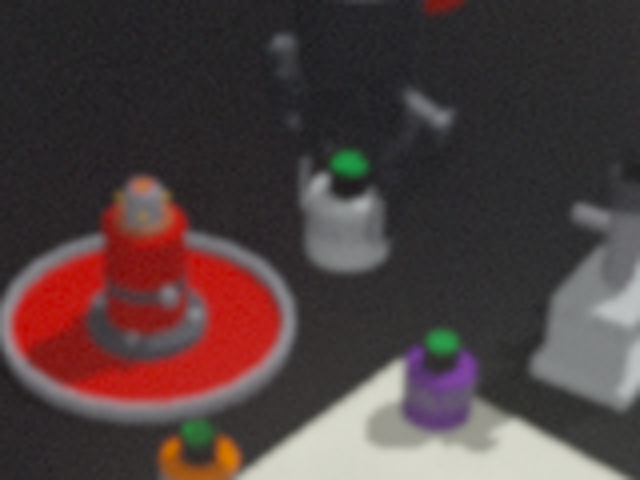

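The head is held upright and clear. Moving over the holder.

```bash
python3 -m handwheel '[0.3,0.4,-3,0,0,0.3,0.4,-4.2,0,0,0.3,0.5,-4.5,0,0,0.3,0.5,-4.5,0,0,0.3,0.5,-4.5,0,0,0.3,0.4,-4.2,0,0,0.3,0.4,-4,0,0,0.3,0.2,-2.3,0,0,0.3,0,0,0,0,0.3,0,0,0,0]'
cat > m.py <<'E'
from h import *
from scipy.optimize import minimize
def look(zoff,tag=None):
    o=r.observe();T=o["position"];print("TCP",T,"q7",o["q"][6],"q",np.round(o["q"],2))
    for n in ["scene","top"]:
        p=r.get_image(n)
        if tag and n=="scene": save(p,tag,(200,180,350,330),4)
        uv=proj(p,[T[0],T[1],T[2]-zoff+.062]);x0,y0=(uv-16).astype(int);x1,y1=x0+32,y0+32
        s=p["frame"][y0:y1,x0:x1].astype(int);g=(s[...,1]-np.maximum(s[...,0],s[...,2])).clip(0);g[g<25]=0
        yy,xx=np.mgrid[y0:y1,x0:x1]
        if g.sum()==0: print(n,"no green");continue
        u=(g*xx).sum()/g.sum();v=(g*yy).sum()/g.sum();print(n,"green",u,v,(g>0).sum(),"head-TCP",onz(p,u,v,T[2]-zoff+.062)-T)
E
python3 - <<'E'
from m import *
look(.0865,"above.png")
E
```

```text
clock: 5.35
position: [0.535, -0.1651, 0.2639]
tcp_rot: [0.704, 0.71, -0.001, -0.001]
contact_force: [-0.3, 1.0, -3.0]
finger_gap: 0.565
grasp_force: 64.3
TCP [ 0.53495705 -0.16505048  0.26386318] q7 0.4216711761168429 q [-0.33  0.33  0.63  1.94 -0.23  0.96  0.42]
scene green 264.5852338616158 237.83262466177038 48 head-TCP [-0.00471748 -0.00459221 -0.0245    ]
top no green
```

View pics/above.png

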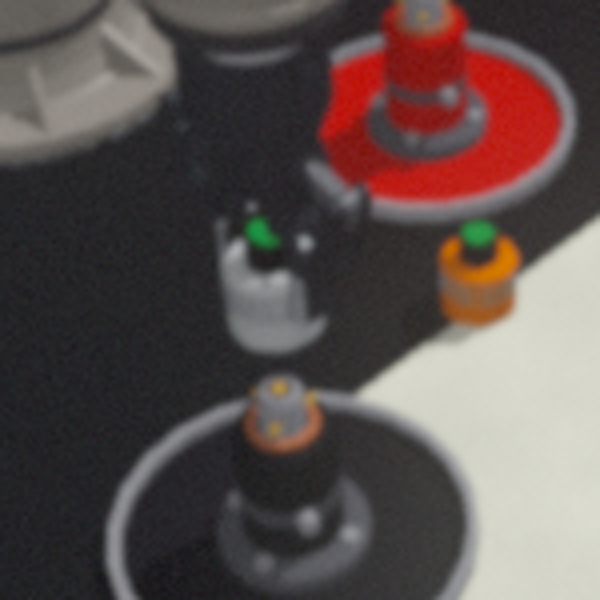

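Run:
```python
from h import *
l=cv2.imread("pics/lift.png").astype(int)
s=l[140:185,325:375];g=(s[...,1]-np.maximum(s[...,0],s[...,2])).clip(0);g[g<25]=0
yy,xx=np.mgrid[140:185,325:375];u=270+((g*xx).sum()/g.sum()-1.5)/4;v=130+((g*yy).sum()/g.sum()-1.5)/4
p=r.get_image("scene");X=onz(p,u,v,.2658-.0865+.062);print(u,v,X-[.5024,.1476,0])
# spigot: copper ring / steel top, silhouette check of predictions
for c in ((.5327,-.1675),(.537,-.169),(.535,-.168)):
    print(c,[np.round((proj(p,[*c,z])-[200,180])*4,1) for z in (.125,.101,.095)])
```

```text
356.800433293027 170.47692966545748 [-0.00379193 -0.00049723  0.2413    ]
(0.5327, -0.1675) [array([281.9, 389.3]), array([285.2, 419.5]), array([286.1, 427. ])]
(0.537, -0.169) [array([284.9, 394.6]), array([288.2, 424.9]), array([289. , 432.3])]
(0.535, -0.168) [array([284. , 391.8]), array([287.2, 422.1]), array([288. , 429.5])]
```

Run:
```python
from h import *
P={n:r.get_image(n) for n in ("scene","top")}
out=[]
for n,b,(x0,y0) in (("scene",(-.0038,-.0005),(240,260)),("top",(.0013,-.0027),(352,220))):
    im=cv2.imread(f"pics/{n}.png")[y0:y0+50,x0:x0+50];im=cv2.resize(im,None,fx=8,fy=8,interpolation=cv2.INTER_CUBIC)
    for z,R,c in ((.125,.010,(0,255,0)),(.095,.030,(255,255,0))):
        q=np.array([proj(P[n],[.5365+b[0]+R*np.cos(t),-.1665+b[1]+R*np.sin(t),z]) for t in np.linspace(0,6.3,60)])
        cv2.polylines(im,[np.round((q-[x0,y0]+.5)*8).astype(int)],False,c,1)
    out.append(im)
cv2.imwrite("pics/ov.png",np.hstack(out))
```

```text
(no output)
```

View pics/ov.png

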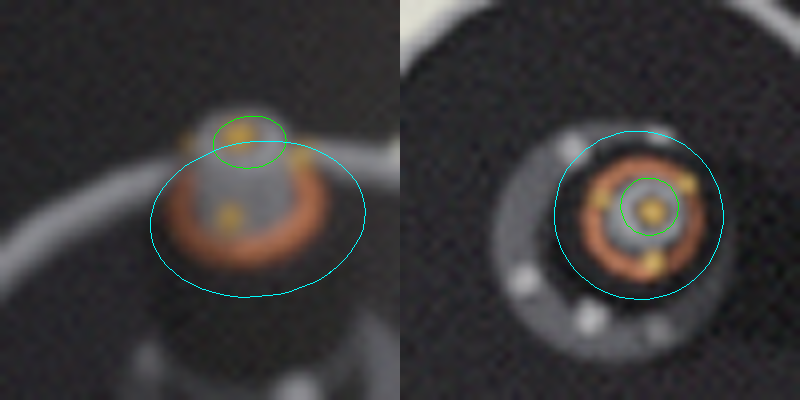

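Run:
```python
from h import *
for n,uv,b in (("scene",(269.5,276.1),(-.0038,-.0005)),("top",(383.0,245.9),(.0013,-.0027))):
    p=r.get_image(n)
    for z in (.125,.128): print(n,z,onz(p,*uv,z)[:2]-b)
# copper ring extents: centroid of copper mask in top
    if n=="top":
        im=cv2.imread("pics/top.png")[220:270,352:402].astype(int);m=((im[...,2]-im[...,0])>35);yy,xx=np.nonzero(m)
        print((xx.min()+xx.max())/2+352,(yy.min()+yy.max())/2+220,onz(p,(xx.min()+xx.max())/2+352,(yy.min()+yy.max())/2+220,.101)[:2]-b)
```

```text
scene 0.125 [ 0.53207914 -0.16607028]
scene 0.128 [ 0.53452213 -0.167838  ]
top 0.125 [ 0.53470001 -0.1674335 ]
top 0.128 [ 0.53440892 -0.16703944]
382.0 247.0 [ 0.53398455 -0.16762738]
```

Spigot axis estimates converge on about (0.5345, -0.1672). Expected TCP heights:

| Event | TCP z (m) |
|---|---|
| Entry onto spigot | 0.2115 |
| Resting on pins | 0.1995 |
| Home | 0.1815 |

```bash
python3 -m handwheel '[0.3,0,-0.2,-2,0,0.3,0,0,-2.4,0,0.3,0,0,0,0,0.3,0,0,0,0,0.3,0,0,-0.4,0,0.3,0,0,-0.4,0,0.3,0,0,-0.4,0,0.3,0,0,0,0]'
```

```text
clock: 6.5
position: [0.5353, -0.1665, 0.2086]
tcp_rot: [0.704, 0.71, -0.0, -0.0]
contact_force: [0.1, 0.2, -3.2]
finger_gap: 0.568
grasp_force: 64.2
```

```bash
python3 -m handwheel '[0.3,0,0,-0.4,0,0.3,0,0,-0.3,0,0.3,0,0,-0.3,0,0.3,0,0,0,0]'
```

```text
clock: 6.9
position: [0.5355, -0.1667, 0.1991]
tcp_rot: [0.704, 0.71, 0.0, -0.0]
contact_force: [-2.5, 1.8, 8.4]
finger_gap: 0.57
grasp_force: 65.5
```

Contact at the pin level, as expected. Now turning while pressing lightly.

```bash
python3 -m handwheel '[0.3,-0.05,0,-0.1,0,0.3,0,0,0,4,0.3,0,0,0,4,0.3,0,0,0,4,0.3,0,0,0,4,0.3,0,0,0,4,0.3,0,0,0,0]'; python3 -c "
from plant import r
o=r.observe();print(o['q'],o['ft_torque'])"
```

```text
clock: 7.6
position: [0.5351, -0.1666, 0.1989]
tcp_rot: [0.569, 0.823, 0.001, 0.0]
contact_force: [-7.1, 3.3, 21.1]
finger_gap: 0.569
grasp_force: 66.8
[-0.21511438  0.39704152  0.50204448  1.98445182 -0.25843184  0.82135229
  0.79277596] [0.67845026 1.819259   0.14931619]
```

```bash
python3 -m handwheel '[0.3,0,0,0,4,0.3,0,0,0,4,0.3,0,0,0,4,0.3,0,0,0,4,0.3,0,0,0,4,0.3,0,0,0,4,0.3,0,0,0,0]'; python3 -c "
from plant import r
o=r.observe();print(o['q'],o['ft_torque'])"
```

```text
clock: 8.3
position: [0.5346, -0.1672, 0.1989]
tcp_rot: [0.385, 0.923, 0.0, -0.0]
contact_force: [-9.8, 0.4, 22.0]
finger_gap: 0.566
grasp_force: 66.9
[-0.13627412  0.38232134  0.40180143  1.98045579 -0.20180992  0.81701467
  1.15778223] [-0.03102404  2.39858987  0.16709236]
```

```bash
python3 -m handwheel '[0.3,-0.05,0,0,4,0.3,0,0,0,4,0.3,0,0,0,4,0.3,0,0,0,4,0.3,0,0,0,4,0.3,0,0,0,4,0.3,0,0,0,0]'; python3 -c "
from plant import r
o=r.observe();print(o['q'][6],o['ft_torque'])"
```

```text
clock: 9.0
position: [0.5338, -0.1673, 0.1986]
tcp_rot: [0.185, 0.983, -0.0, -0.0]
contact_force: [-8.8, -0.1, 17.2]
finger_gap: 0.57
grasp_force: 66.6
1.5276386161831446 [-0.16037964  2.46453009  0.08052864]
```

```bash
python3 -m handwheel '[0.3,-0.05,0,0,4,0.3,0,0,0,4,0.3,0,0,0,4,0.3,0,0,0,4,0.3,0,0,0,4,0.3,0,0,0,4,0.3,0,0,0,0]'; python3 -c "
from plant import r
o=r.observe();print(o['q'][6],o['ft_torque'])"
```

```text
clock: 9.7
position: [0.5327, -0.1677, 0.1974]
tcp_rot: [-0.023, 1.0, -0.0, -0.001]
contact_force: [-6.1, -4.2, -1.6]
finger_gap: 0.57
grasp_force: 64.4
1.9012000277711243 [-1.16195956  1.32065565 -0.09839675]
```

The upward force has vanished and z has dropped, so it has keyed. Lowering gently.

```bash
python3 -m handwheel '[0.3,0,0,-0.2,0,0.3,0,0,-0.2,0,0.3,0,0,0,0]'; python3 -c "
from plant import r
o=r.observe();print(o['q'][6],o['ft_torque'])"
```

```text
clock: 10.0
position: [0.5325, -0.168, 0.1932]
tcp_rot: [-0.021, 1.0, -0.0, -0.001]
contact_force: [-4.8, -7.1, -6.2]
finger_gap: 0.565
grasp_force: 64.0
1.900195997387499 [-1.68365051  1.21337559 -0.12717414]
```

```bash
python3 -m handwheel '[0.3,-0.05,-0.07,-0.3,0,0.3,0,0,-0.3,0,0.3,0,0,0,0]'; python3 -c "
from plant import r
o=r.observe();print(o['q'][6],o['ft_torque'])"
```

```text
clock: 10.3
position: [0.5325, -0.1684, 0.1873]
tcp_rot: [-0.021, 1.0, -0.0, -0.001]
contact_force: [-4.1, -5.0, -0.7]
finger_gap: 0.572
grasp_force: 64.5
1.9039600880364946 [-1.14973617  0.93331596 -0.10760046]
```

```bash
python3 -m handwheel '[0.3,-0.03,-0.03,-0.2,0,0.3,0,0,-0.2,0,0.3,0,0,-0.2,0,0.3,0,0,0,0,0.3,0,0,0,0]' 90; python3 -c "
from plant import r
o=r.observe();print(o['q'][6],o['ft_torque'])"
```

```text
clock: 10.8
position: [0.5324, -0.1685, 0.1819]
tcp_rot: [-0.022, 1.0, -0.0, -0.001]
contact_force: [-6.7, -4.2, 3.8]
finger_gap: 0.56
grasp_force: 95.3
1.9068014320314388 [-0.71217858  1.17338117 -0.12448868]
```

```bash
python3 -m handwheel '[0.3,0,0,-0.2,0,0.3,0,0,-0.2,0,0.3,0,0,0,0,0.3,0,0,0,0]'; python3 -m handwheel '[0.3,0,0,-0.1,0,0.3,0,0,0,0,0.3,0,0,0,0]'
```

```text
clock: 11.2
position: [0.5324, -0.1686, 0.1815]
tcp_rot: [-0.021, 1.0, 0.0, 0.0]
contact_force: [-33.2, 3.8, 75.9]
finger_gap: 0.56
grasp_force: 103.7
clock: 11.5
position: [0.5324, -0.1687, 0.1814]
tcp_rot: [-0.021, 1.0, 0.0, 0.0]
contact_force: [-39.7, 6.0, 94.0]
finger_gap: 0.563
grasp_force: 105.9
```

Hard stop at TCP z 0.1815, which is the predicted home height. Easing the push to a moderate value and checking.

```bash
python3 -m handwheel '[0.3,0,0,0.1,0,0.3,-0.05,0,0.1,0,0.3,0,0,0.1,0,0.3,0,0,0,0,0.3,0,0,0,0]'
python3 - <<'E'
from m import *
look(.0865)
o=r.observe();print(o["contact_force"],o["ft_torque"])
p=r.get_image("scene")
for c in ((.5324,-.1686),):
  for z in (.095,.157): print(z,(proj(p,[c[0]-.0038,c[1]-.0005,z])-[220,220])*5)
save(p,"home.png",(220,220,330,330),5)
E
```

```text
clock: 12.0
position: [0.5323, -0.1685, 0.1816]
tcp_rot: [-0.021, 1.0, -0.0, 0.0]
contact_force: [-16.9, -0.1, 36.1]
finger_gap: 0.565
grasp_force: 98.9
TCP [ 0.53232598 -0.1685456   0.18162222] q7 1.9077227022347711 q [ 0.02  0.39  0.21  1.99 -0.11  0.78  1.91]
scene green 269.48527528809217 266.57490396927017 51 head-TCP [ 6.61930803e-06  1.78390349e-03 -2.45000000e-02]
top no green
[-16.3876111    0.48188104  35.808488  ] [ 0.2985595   3.27754195 -0.07984713]
0.095 [248.89465901 330.88383584]
0.157 [237.69351624 231.53168296]
```

View pics/home.png

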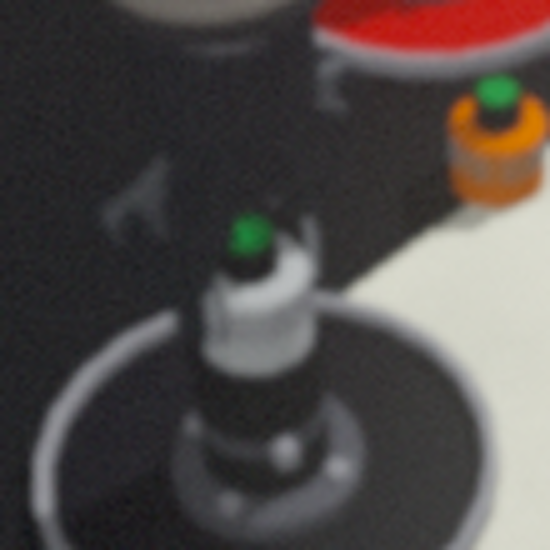

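The picture shows the head seated flat on the barrel, with its lower edge at about crop (262,370). No copper ring is visible. It is pressed home with about 36 N and held still, so I'm handing in.

```bash
python3 -c "
from plant import r
print(r.close_job())"
```

```text
the job is handed in; nothing more can be done
None
```

I fitted the silver measuring head onto the large black holder and handed in at about 12 s, with the fingers still pressing it home at about 36 N; the bystanders were never approached, and no verdict came back.

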